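Turn the gate-latch rose onto its key pin and press it home

TASK

In the half-open hardware drawer, a cast iron rose sits raised on its fitting block. Push it round with a fingertip (its brass stud is there for that) until its notch faces the brass key pin, and only then press it down until it is fully home, flat on the block over the pin, and draw back. It is only to be pushed and pressed, never lifted, and the padlock and other hardware stay where they lie.

Things in the scene. Friction and masses are not known exactly. Their poses are not given: they have to be found in the camera images.
- block: pale wooden fitting block, 130 (its x) x 200 (its y) x 44 high, fixed to the drawer floor, a bright steel backplate let into its top round a bored hole. Origin: its underside, on the hole's axis (65 mm from its -y end); z up; the brass pin lies towards its +x. Its top is 44 mm above this origin. Drawer floor 12 mm, rim 75 to 87 mm above the work surface
- rose: loose dark cast iron cover disc, 100 diameter, flange 6 thick, 0.35 kg; its stub spindle (18 x 40 long) stands in the block's hole, free to turn. Origin: flange underside, on the axis; z up; notch towards its +x, brass stud towards -x. Starts with the underside 11 mm above the block's top, notch 40 to 180 degrees from the pin either way round; fully home it lies flat on the block's top
- notch (a point): middle of the rose's notch, 44 mm from the axis, at the flange underside. The notch is a slot 14 wide, open at the rim and 16 deep, with a short white line on the flange pointing to it from the centre
- stud (a point): centre of the top of the brass stud that stands up from the rose: 12 diameter, 16 tall above the flange's top, its axis 40 mm from the rose's axis and opposite the notch. Push its side to turn the rose (under 3 N)
- boss (a point): centre of the top of the rose's low round boss, on the axis, 16 mm above the flange underside (10 above the flange's top), flat top 22 diameter, foot 32 diameter. The place to press down
- pin (a point): point on the brass key pin, 44 mm from the hole's axis: a round bar of 7 diameter lying level along the block's x on the block's top, from 35 to 63 mm from the axis, so its outer end shows beyond the rose's rim. Its top is 7 mm above the block's top, 4 mm below the rose's underside as long as the rose is up
- grip_ring (a joint): black rubber friction ring under the rose, 52 diameter, round the hole: how far it has been pushed down, in m, 0 = up as at the start, 0.011 = level with the block's top. It bears the rose's weight without sinking, yields to a push of about 5 to 7 N on the rose and stays where it is left; it does not spring back
- padlock: laminated steel padlock with a pitted shackle, 47 x 46 x 24 lying flat on the +y part of the fitting block, about 100 mm from the rose's axis. Origin: near its middle, on its underside. To be left alone
- barrel_bolt: chrome barrel bolt, 150 x 36 x 20 high, lying in the drawer. Origin: near its middle, on its underside. To be left alone
- t_hinge: green-painted T-hinge, 145 x 62 x 10 high, lying in the drawer. Origin: near its middle, on its underside. To be left alone
- ring_handle: cast iron ring handle, ring 66 across, 10 high, lying in the drawer. Origin: near its middle, on its underside. To be left alone
- screw_tin: small round tin, 60 diameter, 50 high, standing in the drawer. Origin: near its middle, on its underside. To be left alone
- cup_hook1: galvanised cup hook, about 60 x 32 x 6, lying behind the divider flap at the drawer's far end. Origin: near its middle, on its underside. To be left alone
- cup_hook2: second galvanised cup hook, same size, also behind the divider flap. Origin: near its middle, on its underside. To be left alone
Mind the look-alikes: they are no part of the job. Leave any purple look-alike of the rose alone.

How it is judged:
By the outcome, as a careful person would: the job done as asked, in the order asked, and still so for the second after the job is handed in, with the robot touching nothing.
It also fails if it takes over 54 s, if anything falls off the work surface, if the arm or the gripper's body presses on something with over 40 N, if the wrist force passes 120 N, or if a joint passes its speed limit or range.

ROBOT

A 6-joint arm with a two-finger parallel gripper is mounted at the origin on the work surface. World frame = base frame: x ahead of the robot, y to its left, z up, the work surface at z = 0. Lengths are in m, angles in rad, forces in N, time in s.
With the tool pointing down it reaches from about 0.35 to 0.975 m from the base axis. Payload 17.4 kg.
Tool frame: the origin (TCP) lies on the mounting face of the last link; the fingertips stand 173 mm ahead of it and the grasp point (between the pads) lies 155 mm ahead of it; z points along the fingers, y is the line along which they close (so a half turn about z gives the same grasp; the last joint's range is limited). The gripper opens to 85 mm and grips with 20 to 120 N. Pads are 22 mm wide; open, the fingers measure 114 mm over their backs; the gripper's body (76 mm by 85 mm) begins 54 mm behind the grasp point. The pads swing forward as they close: fully open they stand 13 mm farther back than shut.
Start: joints at [-1.364, 0.116, 1.442, -0, 1.584, -0.038], TCP at [0.164, -0.655, 0.405] pointing down, gripper open.
Joint ranges: [-2.83, 2.83], [-0.83, 2.19], [0.07, 2.5], [-1.14, 4.28], [0.01, 3], [-2.97, 2.97]. Speed limits (rad/s): [1.89, 1.89, 2.22, 3.14, 3.14, 3.14].

INTERFACE

Orientations are given as a unit quaternion [x, y, z, w].
In Python, from cell import * gives the robot as it stands.
- The arm moves only by the tool drive_tool, never from a script. Its argument "moves" is one flat list of numbers, 6 for each row, row after row: the shift along the world's x, y, z scaled (see below), then the turn, a rotation vector about the world's x, y, z scaled (see below). A call has 1 to 8 rows; each row is the pose to reach, as a shift and turn from the pose commanded when the call began; what a row does not reach only later rows make up. The controller multiplies each number of a shift by 1 m and each number of a turn by 0.5 rad. A row lasts 1/8 s, in which the tool goes at most 62.5 mm and 10.7 degrees, less where a joint would pass 70% of its speed; a pose out of reach is approached as far as the arm can. A call with a number of a shift or a turn outside -1 to 1 is refused whole. A call with a gripper value outside its range is refused whole. "grip" is the opening, from 0 (shut) to 1 (fully open), set as the call begins (left out, the last holds). The fingers move at their own pace and stop on an object; "grip_force" is the grip in N (left out, the last holds). Time passes only in rows, so rows that repeat a pose let the fingers close. It gives the time, the measured TCP pose, the force, the opening and the grip force at its end, in the units of the state.
- get_state(): the state, without advancing time (a new reading comes with each control period).
- read_camera(name): name is "scene" or "top" or "wrist"; returns a dict with "img" (400x640x3 uint8, blue, green, red), "fx", "fy", "cx", "cy" (pixels), "k1" (the pictures are not rectified: a ray, as slopes to the right and down, at radius r is drawn at 1 + k1 r^2 times it, then the intrinsics apply), "T" (4x4, takes a point from camera to world coordinates); the wrist camera has in their place "mount" (4x4, takes a point from camera to tool coordinates, whose origin is the TCP and whose axes are the flange's). Camera axes: x right, y up, looking along -z (the intrinsics and any distortion apply to the point x, -y, -z); pixel columns grow to the right and rows downward; lengths in m; the calibration is good to about 2 mm. A picture is of the moment at which its call begins: read the wrist's pose just before it. There is no depth.
- sign_off(): hands the job in; it is judged then, once.
Trained networks look in the newest picture that a camera, given by its name, has taken for a name from the list of things; names that differ only in an ending like _2 or _b are one class to them, and where a whole thing is asked for, a point or a joint stands for the part that bears it (a point fixed in the world has none). Each returns a list of dicts, best first, with "score" (0 to 1); they miss things now and then, are a little off and sometimes report something else, mostly with a low value. They report only what shows in the picture. A call takes as long as a camera call. They do not tell look-alikes from the thing itself.
- spot_in(camera, name): "xy" ([column, row] as shares, 0 to 1, of the picture: columns of its width, rows of its height, amid what is visible of it).
- place_of(camera, name): "xy" ([column, row] as shares, 0 to 1, of the picture: columns of its width, rows of its height: a listed point, or the origin of a listed thing).
The state is a dict: "t": time; "q": joint angles; "qvel": joint speeds; "effort": joint torques, N m; "position": TCP position; "orientation": TCP orientation; "ft_force": force on the tool from outside, world axes, zero at the start; "ft_torque": the same for the moment, N m; "grip_width": finger opening in m; "grasp_force": force on a finger pad.
Only numpy, scipy, OpenCV 4.12 (cv2) and the standard library are available. Lean on these libraries where they do the work, as an engineer would, in place of code of your own. Each camera call takes 0.05 s, during which the arm holds its last target. There are 200 camera calls.

## Working session

There is one attempt and no reset: what is moved stays moved. The work goes in short steps, Python scripts to look and compute and a tool call to move; the robot and the scene stay as the last step left them, time stands still between calls to the robot, and variables do not carry over. Pictures are saved under pics/ and viewed, at most 13 in all, crops included, and the job is handed in when it is done.

Besides the shell and the picture viewer there is one more tool, called by a JSON object that holds its "api" and its "payload", one argument or row to a line. drive_tool: Moves the arm, as the interface text tells. Shifts and turns lie within -1 to 1; 1 stands for 1 m of shift or 0.5 rad of turn. Its arguments: {"type":"object","properties":{"moves":{"type":"array"},"grip":{"type":"number"},"grip_force":{"type":"number"}},"required":["moves"]}

```bash
mkdir -p pics; cat > h.py <<'E'
from cell import *
import numpy as np, cv2
from scipy.spatial.transform import Rotation as R
def cam(name):
    s=get_state(); c=read_camera(name)
    if name=="wrist":
        T=np.eye(4); T[:3,:3]=R.from_quat(s["orientation"]).as_matrix(); T[:3,3]=s["position"]; c["T"]=T@c["mount"]
    return c
def ray(c,px):
    d=np.array([(px[0]-c["cx"])/c["fx"],(px[1]-c["cy"])/c["fy"]]); u=d.copy()
    for _ in range(20): u=d/(1+c["k1"]*(u@u))
    return c["T"][:3,3], c["T"][:3,:3]@np.array([u[0],-u[1],-1])
def at(c,px,z):
    o,d=ray(c,px); return o+d*(z-o[2])/d[2]
def pix(c,p):
    q=np.linalg.inv(c["T"])@np.append(p,1); u=np.array([q[0],-q[1]])/-q[2]; u=u*(1+c["k1"]*(u@u))
    return u*[c["fx"],c["fy"]]+[c["cx"],c["cy"]]
E
python3 - <<'E'
from h import *
for n in ["scene","top"]:
    c=cam(n); cv2.imwrite(f"pics/{n}0.png",c["img"]); print(n,c["T"][:3,3],c["fx"])
    for k,z in [("rose",.067),("boss",.083),("stud",.089),("notch",.067),("pin",.06),("block",.012),("padlock",.056),("screw_tin",.012)]:
        for r in place_of(n,k)[:3]:
            p=np.array(r["xy"])*[640,400]; print(k,round(r["score"],2),p.round(),at(c,p,z).round(4))
E
```

```text
scene [0.92355667 0.25018793 0.80749711] 393.2275161900925
rose 0.9 [335. 112.] [ 0.2448 -0.2562  0.067 ]
rose 0.85 [183. 168.] [ 0.6479 -0.4194  0.067 ]
rose 0.61 [304. 196.] [ 0.5191 -0.1291  0.067 ]
boss 0.94 [182. 158.] [ 0.6363 -0.4309  0.083 ]
boss 0.85 [307. 195.] [ 0.5217 -0.118   0.083 ]
boss 0.85 [335. 103.] [ 0.2308 -0.267   0.083 ]
stud 0.74 [193. 149.] [ 0.5997 -0.4276  0.089 ]
stud 0.74 [322. 109.] [ 0.2788 -0.2734  0.089 ]
stud 0.66 [321. 196.] [ 0.507  -0.0885  0.089 ]
notch 0.96 [289. 192.] [ 0.5356 -0.1646  0.067 ]
notch 0.86 [348. 108.] [ 0.2059 -0.2368  0.067 ]
notch 0.75 [176. 177.] [ 0.6782 -0.4055  0.067 ]
pin 0.6 [309. 352.] [0.7802 0.1083 0.06  ]
pin 0.55 [300. 213.] [ 0.5596 -0.1089  0.06  ]
pin 0.32 [303. 196.] [ 0.5188 -0.1337  0.06  ]
block 0.84 [308. 212.] [ 0.5211 -0.1184  0.012 ]
padlock 0.88 [345. 215.] [ 0.4962 -0.0272  0.056 ]
padlock 0.55 [324. 195.] [ 0.4822 -0.1005  0.056 ]
padlock 0.25 [290. 193.] [ 0.5285 -0.1659  0.056 ]
screw_tin 0.69 [230. 199.] [ 0.617  -0.2925  0.012 ]
top [ 0.43489826 -0.09244832  1.03618308] 433.64882004128503
rose 0.91 [478. 138.] [ 0.6265 -0.435   0.067 ]
rose 0.77 [411. 322.] [ 0.2229 -0.2659  0.067 ]
rose 0.75 [339. 188.] [ 0.523  -0.1158  0.067 ]
boss 0.85 [483. 144.] [ 0.6103 -0.4382  0.083 ]
boss 0.7 [340. 186.] [ 0.524  -0.1179  0.083 ]
boss 0.63 [406. 320.] [ 0.2306 -0.2536  0.083 ]
stud 0.94 [486. 156.] [ 0.5831 -0.4424  0.089 ]
stud 0.88 [321. 191.] [ 0.5153 -0.0762  0.089 ]
stud 0.76 [421. 306.] [ 0.2595 -0.285   0.089 ]
notch 0.68 [359. 185.] [ 0.5283 -0.1606  0.067 ]
notch 0.63 [476. 123.] [ 0.6631 -0.4317  0.067 ]
notch 0.56 [396. 338.] [ 0.1893 -0.2319  0.067 ]
pin 0.63 [334. 170.] [ 0.5638 -0.1055  0.06  ]
padlock 0.58 [298. 201.] [ 0.4956 -0.0223  0.056 ]
padlock 0.39 [338. 191.] [ 0.5152 -0.1144  0.056 ]
padlock 0.31 [407. 150.] [ 0.6067 -0.2736  0.056 ]
screw_tin 0.68 [409. 151.] [ 0.6104 -0.2857  0.012 ]
```

```bash
python3 - <<'E'
import cv2
a=cv2.imread("pics/top0.png"); cv2.imwrite("pics/top0c.png",cv2.resize(a[90:290,220:440],None,fx=3,fy=3,interpolation=cv2.INTER_CUBIC)[:600,:660])
E
```

```text
(no output)
```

View pics/top0.png

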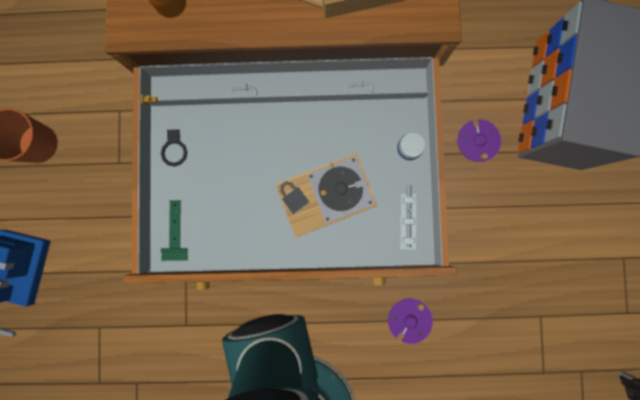

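View pics/scene0.png

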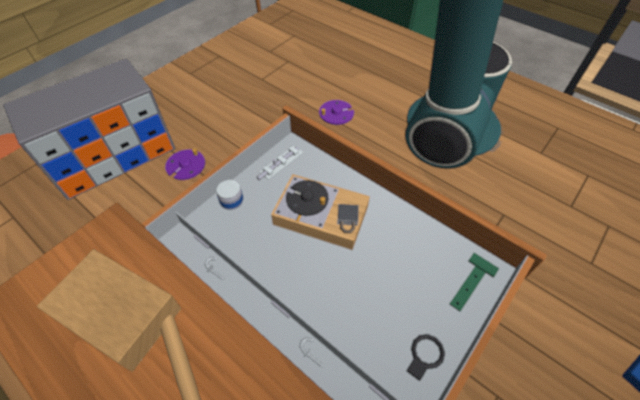

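View pics/top0c.png

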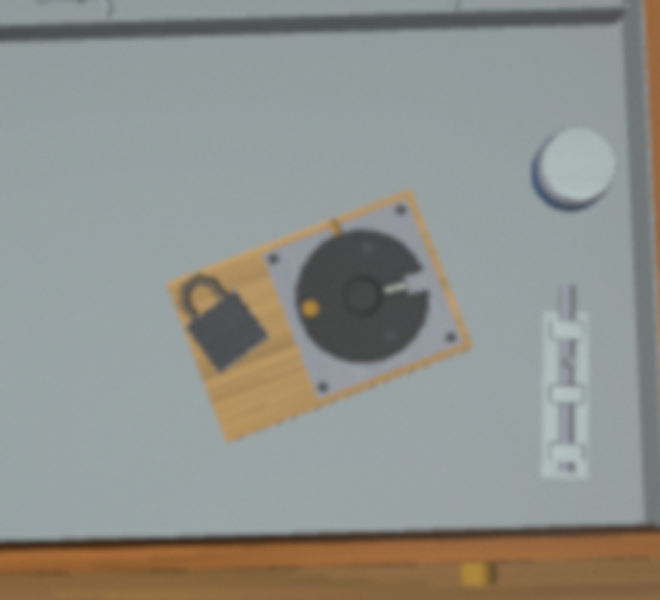

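Candidates for the rose in the top view are dark disc (340,188), purple disc (478,138) and purple disc (411,322). The dark one on the wooden block fits, because it is cast iron coloured and sits in the drawer with the padlock. The crop confirms this: pin at full-picture (332,165), notch at (359,185), stud at (323,192). The rose has to turn about +100° (counter-clockwise from above). I'll move over it first and look from near.

```bash
python3 - <<'E'
from h import *
s=get_state(); print(R.from_quat(s["orientation"]).as_matrix().round(3)); c=read_camera("wrist"); print(c["mount"].round(3),c["fx"],s["t"])
E
```

```text
[[ 0.97   0.242 -0.   ]
 [ 0.242 -0.97   0.   ]
 [ 0.    -0.    -1.   ]]
[[-0.001  0.953  0.302  0.078]
 [ 1.     0.001 -0.    -0.   ]
 [-0.     0.302 -0.953  0.029]
 [ 0.     0.     0.     1.   ]] 343.43475603708066 0.9
```

{"api": "drive_tool", "payload": {
  "moves": [0.18, 0.28, 0.0, 0, 0, 0, 0.18, 0.28, 0.0, 0, 0, 0, 0.18, 0.28, 0.0, 0, 0, 0, 0.18, 0.28, 0.0, 0, 0, 0, 0.18, 0.28, 0.0, 0, 0, 0, 0.26, 0.41, 0, 0, 0, 0, 0.26, 0.41, 0, 0, 0, 0, 0.26, 0.41, 0, 0, 0, 0],
  "grip": 0,
  "grip_force": 20
}}

```text
t: 1.95
position: [0.4243, -0.2427, 0.405]
orientation: [0.992, 0.122, 0.0, 0.0]
ft_force: [0.9, -1.0, 0.6]
grip_width: 0.0001
grasp_force: 0.0
```

{"api": "drive_tool", "payload": {
  "moves": [0.03, 0.06, -0.02, 0, 0, 0, 0.045, 0.12, -0.05, 0, 0, 0, 0.045, 0.12, -0.05, 0, 0, 0, 0.045, 0.12, -0.05, 0, 0, 0]
}}

```text
t: 2.45
position: [0.4687, -0.1246, 0.3548]
orientation: [0.992, 0.123, -0.0, 0.0]
ft_force: [0.5, -0.0, -1.1]
grip_width: -0.0001
grasp_force: 0.0
```

```bash
cat > look.py <<'E'
from h import *
import sys
n=sys.argv[1]; c=cam("wrist"); cv2.imwrite(f"pics/{n}.png",c["img"]); s=get_state(); print(s["t"],s["position"],s["ft_force"])
dz=float(sys.argv[2]) if len(sys.argv)>2 else 0
P={}
for k,z in [("boss",.083-dz),("stud",.089-dz),("notch",.067-dz),("pin",.0595),("padlock",.056)]:
    for r in place_of("wrist",k)[:2]:
        p=np.array(r["xy"])*[640,400]; w=at(c,p,z); P.setdefault(k,w); print(k,round(r["score"],2),p.round(),w.round(4))
E
python3 look.py w1
```

```text
2.5 [ 0.46855758 -0.12537662  0.35528182] [-0.12328381 -0.48881488  0.7070485 ]
boss 0.59 [325. 125.] [ 0.5226 -0.1166  0.083 ]
stud 0.84 [269. 125.] [ 0.5138 -0.0793  0.089 ]
notch 0.9 [389. 125.] [ 0.5325 -0.1636  0.067 ]
pin 0.77 [321.  64.] [ 0.5627 -0.104   0.0595]
padlock 0.94 [190. 124.] [ 0.496  -0.0155  0.056 ]
```

View pics/w1.png

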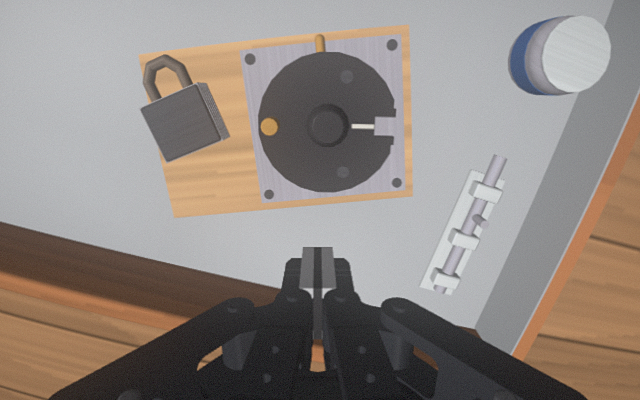

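The wrist view shows the boss at (327,125), stud at (269,126), notch at (385,126), pin end at (320,44) and padlock at (185,120), all consistent with the network. Next I work out the angles and push waypoints.

```bash
cat > plan.py <<'E'
from h import *
def wp(ax,phi,d,r=.040):
    a=np.radians(phi); return np.array(ax)+r*np.array([np.cos(a),np.sin(a)])-d*np.array([-np.sin(a),np.cos(a)])
E
python3 - <<'E'
from plan import *
c=cam("wrist")
ang=lambda v: np.degrees(np.arctan2(v[1],v[0])).round(1)
ax=at(c,(327.5,125),.083); print("axis",ax)
A,B,C,D=[at(c,p,.056) for p in [(140,57),(410,26),(412,195),(176,217)]]
print("block y->",ang(A-B),ang(D-C),"x",ang(B-C), np.linalg.norm(A-B),np.linalg.norm(B-C))
# axis predicted: 65 from -y end
pe=at(c,(320,44),.0595); print("pin",ang(pe-ax),np.linalg.norm((pe-ax)[:2]))
# screws centre
S=np.mean([at(c,p,.056) for p in [(250,59),(392,45),(397,183),(269,194)]],0); print("screwcentre",S,"pin",ang(pe-S))
print("stud",ang(at(c,(269,126.5),.089)-ax),"notch",ang(at(c,(385,126),.073)-ax), ang(at(c,(353,126),.073)-ax))
print(get_state()["q"], wp(ax[:2],102,.030))
E
```

```text
axis [ 0.52285185 -0.11960011  0.083     ]
block y-> 109.6 109.5 x 18.8 0.20117499194122473 0.12873726237155927
pin 19.2 0.055919811743208134
screwcentre [ 0.52159631 -0.12042745  0.056     ] pin 19.5
stud 104.4 notch -78.2 -81.1
[-3.14743826e-01 -2.91730759e-01  1.90308215e+00 -5.40557856e-05
  1.52971035e+00  1.01257541e+00] [ 0.54387982 -0.07423685]
```

{"api": "drive_tool", "payload": {
  "moves": [0.045, 0.03, -0.02, 0, 0, 0, 0.075, 0.052, -0.04, 0, 0, 0, 0.075, 0.052, -0.06, 0, 0, 0, 0.075, 0.052, -0.08, 0, 0, 0, 0.075, 0.052, -0.095, 0, 0, 0, 0.075, 0.052, -0.101, 0, 0, 0, 0.075, 0.052, -0.101, 0, 0, 0]
}}

```text
t: 3.68
position: [0.5434, -0.0732, 0.2538]
orientation: [0.993, 0.122, 0.0, 0.0]
ft_force: [-0.2, -0.6, 0.2]
grip_width: 0.0
grasp_force: 0.0
```

```bash
python3 - <<'E'
from plan import *
c=cam("wrist"); s=get_state(); print(s["position"],s["ft_force"]); cv2.imwrite("pics/w2.png",c["img"])
p0=wp([.5225,-.119],101.5,.030)
for th in range(0,113,4):
    print(th,(wp([.5225,-.119],101.5+th,.030)-s["position"][:2]).round(4), round(np.radians(th)/.5,3), end=" | ")
E
```

```text
[ 0.5435759  -0.07312022  0.25428541] [-0.17725715  0.4571625   0.3969609 ]
0 [ 0.0003 -0.0007] 0.0 | 4 [-0.0029  0.0007] 0.14 | 8 [-0.0061  0.0018] 0.279 | 12 [-0.0095  0.0028] 0.419 | 16 [-0.0129  0.0035] 0.559 | 20 [-0.0164  0.0039] 0.698 | 24 [-0.0199  0.0041] 0.838 | 28 [-0.0234  0.0041] 0.977 | 32 [-0.0268  0.0038] 1.117 | 36 [-0.0303  0.0033] 1.257 | 40 [-0.0337  0.0025] 1.396 | 44 [-0.037   0.0015] 1.536 | 48 [-0.0403  0.0003] 1.676 | 52 [-0.0435 -0.0012] 1.815 | 56 [-0.0466 -0.0029] 1.955 | 60 [-0.0495 -0.0047] 2.094 | 64 [-0.0523 -0.0068] 2.234 | 68 [-0.0549 -0.0091] 2.374 | 72 [-0.0574 -0.0115] 2.513 | 76 [-0.0597 -0.0142] 2.653 | 80 [-0.0618 -0.0169] 2.793 | 84 [-0.0638 -0.0199] 2.932 | 88 [-0.0655 -0.0229] 3.072 | 92 [-0.067 -0.026] 3.211 | 96 [-0.0682 -0.0293] 3.351 | 100 [-0.0693 -0.0326] 3.491 | 104 [-0.0701 -0.036 ] 3.63 | 108 [-0.0707 -0.0395] 3.77 | 112 [-0.071  -0.0429] 3.91 |
```

View pics/w2.png

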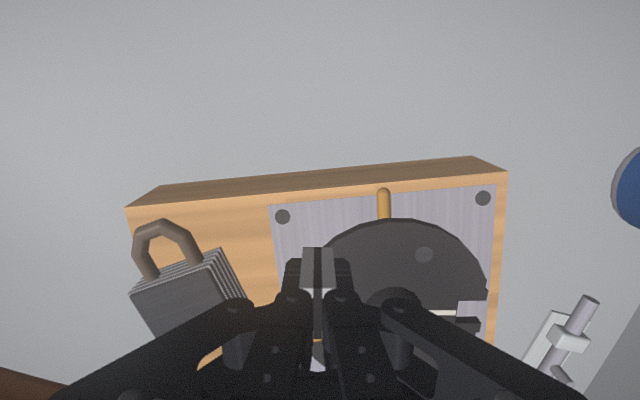

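The finger is down beside the stud, between pin and padlock, clear of both. I close the gap straight first.

{"api": "drive_tool", "payload": {
  "moves": [-0.004, -0.001, 0, 0, 0, 0, -0.008, -0.0016, 0, 0, 0, 0, -0.012, -0.0024, 0, 0, 0, 0, -0.014, -0.003, 0, 0, 0, 0, -0.014, -0.003, 0, 0, 0, 0]
}}

```text
t: 4.35
position: [0.5295, -0.0759, 0.2538]
orientation: [0.993, 0.122, 0.0, 0.0]
ft_force: [-0.0, -0.5, -0.7]
grip_width: 0.0
grasp_force: 0.0
```

```bash
python3 - <<'E'
from plan import *
c=cam("top"); s=get_state(); print(s["position"],s["ft_force"]); x=c["img"][150:225,290:390]; cv2.imwrite("pics/t2.png",cv2.resize(x,None,fx=6,fy=6,interpolation=cv2.INTER_CUBIC))
p=s["position"][:2]; ax=np.array([.5225,-.119]); v=p-ax
for th in range(0,113,4):
    a=np.radians(th); print(th,(np.array([[np.cos(a),-np.sin(a)],[np.sin(a),np.cos(a)]])@v-v).round(4), end=" | ")
E
```

```text
[ 0.52955675 -0.07589384  0.25376408] [ 1.03942792 -0.19496115  0.31953534]
0 [0. 0.] | 4 [-0.003   0.0004] | 8 [-0.0061  0.0006] | 12 [-0.0091  0.0005] | 16 [-0.0122  0.0003] | 20 [-0.0152 -0.0002] | 24 [-0.0181 -0.0009] | 28 [-0.0211 -0.0017] | 32 [-0.0239 -0.0028] | 36 [-0.0267 -0.0041] | 40 [-0.0294 -0.0055] | 44 [-0.0319 -0.0072] | 48 [-0.0344 -0.009 ] | 52 [-0.0367 -0.011 ] | 56 [-0.0388 -0.0132] | 60 [-0.0409 -0.0154] | 64 [-0.0427 -0.0179] | 68 [-0.0444 -0.0204] | 72 [-0.0459 -0.0231] | 76 [-0.0472 -0.0258] | 80 [-0.0483 -0.0287] | 84 [-0.0492 -0.0316] | 88 [-0.0499 -0.0345] | 92 [-0.0504 -0.0376] | 96 [-0.0507 -0.0406] | 100 [-0.0507 -0.0436] | 104 [-0.0506 -0.0467] | 108 [-0.0502 -0.0497] | 112 [-0.0497 -0.0527] |
```

View pics/t2.png

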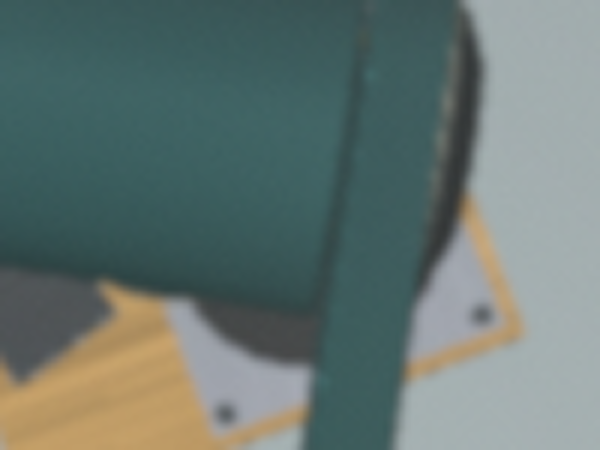

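The arm hides the stud from the top camera, so I start the orbit and check with the wrist view.

{"api": "drive_tool", "payload": {
  "moves": [-0.003, 0.0004, 0, 0, 0, 0.14, -0.006, 0.0006, 0, 0, 0, 0.28, -0.009, 0.0005, 0, 0, 0, 0.42, -0.012, 0.0003, 0, 0, 0, 0.56, -0.015, -0.0002, 0, 0, 0, 0.7, -0.018, -0.0009, 0, 0, 0, 0.84, -0.021, -0.0017, 0, 0, 0, 0.977, -0.021, -0.0017, 0, 0, 0, 0.977]
}}

```text
t: 5.4
position: [0.5086, -0.0775, 0.2537]
orientation: [0.934, 0.358, 0.0, -0.0]
ft_force: [-0.1, 0.2, 0.5]
grip_width: 0.0006
grasp_force: 0.1
```

```bash
python3 look.py w3; cat > orb.py <<'E'
from plan import *
s=get_state(); p=s["position"][:2]; v=p-np.array([.5225,-.119]); X=R.from_quat(s["orientation"]).as_matrix()[:,0]
print("yaw",np.degrees(np.arctan2(X[1],X[0])))
for th in range(4,30,4):
    a=np.radians(th); print(th,(np.array([[np.cos(a),-np.sin(a)],[np.sin(a),np.cos(a)]])@v-v).round(4), end=" | ")
E
python3 orb.py
```

```text
5.45 [ 0.5086584  -0.07756295  0.25374433] [-0.04126506  0.02547147 -0.39238443]
boss 0.66 [397. 302.] [ 0.5199 -0.119   0.083 ]
boss 0.64 [394. 282.] [ 0.5266 -0.1101  0.083 ]
notch 0.88 [475. 284.] [ 0.5498 -0.1531  0.067 ]
pin 0.92 [430. 202.] [ 0.5642 -0.1047  0.0595]
padlock 0.76 [215. 183.] [ 0.4977 -0.0167  0.056 ]
yaw 41.97543195381148
4 [-0.0029 -0.0011] | 8 [-0.0056 -0.0023] | 12 [-0.0083 -0.0038] | 16 [-0.0109 -0.0054] | 20 [-0.0133 -0.0072] | 24 [-0.0156 -0.0092] | 28 [-0.0178 -0.0113] |
```

View pics/w3.png

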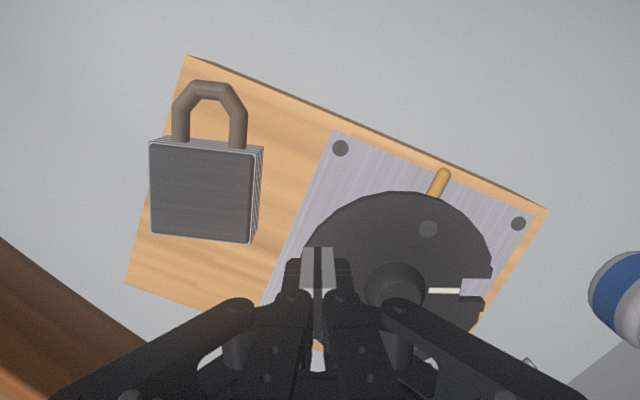

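The notch is now at (475,287), about -51°, so it is turning with the finger. I continue in the same way.

{"api": "drive_tool", "payload": {
  "moves": [-0.0029, -0.0011, 0, 0, 0, 0.14, -0.0056, -0.0023, 0, 0, 0, 0.28, -0.0083, -0.0038, 0, 0, 0, 0.42, -0.0109, -0.0054, 0, 0, 0, 0.56, -0.0133, -0.0072, 0, 0, 0, 0.7, -0.0156, -0.0092, 0, 0, 0, 0.84, -0.0178, -0.0113, 0, 0, 0, 0.977, -0.0178, -0.0113, 0, 0, 0, 0.977]
}}

```text
t: 6.7
position: [0.4908, -0.0889, 0.2537]
orientation: [0.819, 0.573, 0.0, 0.0]
ft_force: [-0.8, -0.7, -0.7]
grip_width: 0.0
grasp_force: 0.0
```

```bash
python3 look.py w4; python3 orb.py
```

```text
6.75 [ 0.49082189 -0.08891431  0.25370948] [-0.57537201  0.6878362  -0.82364769]
boss 0.72 [400. 299.] [ 0.5218 -0.1195  0.083 ]
stud 0.62 [281. 105.] [ 0.5024 -0.0162  0.089 ]
notch 0.86 [472. 281.] [ 0.5616 -0.1343  0.067 ]
pin 0.79 [460. 225.] [ 0.5645 -0.1046  0.0595]
padlock 0.61 [280. 105.] [ 0.4983 -0.0163  0.056 ]
yaw 69.96179571676356
4 [-0.002  -0.0023] | 8 [-0.0039 -0.0047] | 12 [-0.0056 -0.0072] | 16 [-0.0071 -0.0099] | 20 [-0.0084 -0.0126] | 24 [-0.0095 -0.0155] | 28 [-0.0104 -0.0184] |
```

{"api": "drive_tool", "payload": {
  "moves": [-0.002, -0.0023, 0, 0, 0, 0.14, -0.0039, -0.0047, 0, 0, 0, 0.28, -0.0056, -0.0072, 0, 0, 0, 0.42, -0.0071, -0.0099, 0, 0, 0, 0.56, -0.0084, -0.0126, 0, 0, 0, 0.7, -0.0095, -0.0155, 0, 0, 0, 0.84, -0.0104, -0.0184, 0, 0, 0, 0.977, -0.0104, -0.0184, 0, 0, 0, 0.977]
}}

```text
t: 8.0
position: [0.4804, -0.1073, 0.2537]
orientation: [0.656, 0.754, 0.0, 0.0]
ft_force: [-0.3, 0.1, 0.4]
grip_width: -0.0003
grasp_force: 0.0
```

```bash
python3 look.py w5; python3 orb.py
```

```text
8.05 [ 0.48041672 -0.10728526  0.25370816] [ 0.83067519 -0.10371584 -0.14032129]
boss 0.73 [398. 298.] [ 0.5212 -0.1192  0.083 ]
notch 0.56 [477. 278.] [ 0.5663 -0.1118  0.067 ]
notch 0.27 [393. 280.] [ 0.5224 -0.1185  0.067 ]
padlock 0.83 [382.  70.] [ 0.4984 -0.017   0.056 ]
yaw 97.9524351527407
4 [-0.0007 -0.003 ] | 8 [-0.0012 -0.006 ] | 12 [-0.0015 -0.009 ] | 16 [-0.0016 -0.0121] | 20 [-0.0015 -0.0151] | 24 [-0.0012 -0.0181] | 28 [-0.0006 -0.0211] |
```

View pics/w5.png

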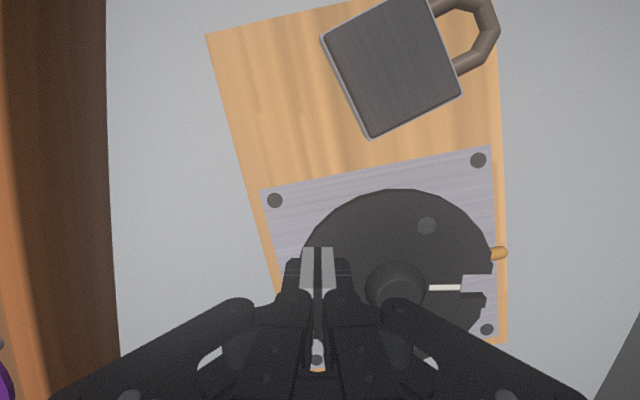

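Notch (472,284), about 7 to 9°, with the pin (500,253) at 19.4°. I turn 8° more, then back off and measure from above.

{"api": "drive_tool", "payload": {
  "moves": [-0.0007, -0.003, 0, 0, 0, 0.14, -0.0012, -0.006, 0, 0, 0, 0.28, -0.0012, -0.006, 0, 0, 0, 0.28, -0.002, 0.006, 0, 0, 0, 0.28, -0.002, 0.008, 0.05, 0, 0, 0.28, -0.04, 0.008, 0.1, 0, 0, 0.1, -0.06, 0.0, 0.1, 0, 0, -0.2, -0.06, 0.0, 0.1, 0, 0, -0.5]
}}

```text
t: 9.3
position: [0.4193, -0.1068, 0.3546]
orientation: [0.747, 0.664, 0.001, 0.001]
ft_force: [0.5, -1.0, 0.3]
grip_width: 0.0003
grasp_force: 0.0
```

{"api": "drive_tool", "payload": {
  "moves": [0, 0, 0, 0, 0, -0.36, 0, 0, 0, 0, 0, -0.72, 0, 0, 0, 0, 0, -1, 0, 0, 0, 0, 0, -1]
}}

```text
t: 9.8
position: [0.4204, -0.1067, 0.3537]
orientation: [0.887, 0.462, 0.0, -0.0]
ft_force: [1.0, 0.2, 0.3]
grip_width: 0.0002
grasp_force: 0.0
```

```bash
python3 look.py w6; python3 -c "
import cv2; a=cv2.imread('pics/w6.png')[0:250,150:550]; cv2.imwrite('pics/w6c.png',cv2.resize(a,None,fx=2,fy=2,interpolation=cv2.INTER_CUBIC))"
```

```text
9.85 [ 0.42036232 -0.10679629  0.35369729] [-0.54207274 -0.1222537   0.54635799]
boss 0.82 [443. 137.] [ 0.5195 -0.119   0.083 ]
stud 0.93 [637. 361.] [ 0.5768 -0.4089  0.089 ]
stud 0.57 [409. 181.] [ 0.4825 -0.131   0.089 ]
notch 0.84 [481.  84.] [ 0.5655 -0.107   0.067 ]
pin 0.93 [473.  82.] [ 0.5638 -0.104   0.0595]
padlock 0.74 [333.  32.] [ 0.4977 -0.0159  0.056 ]
```

View pics/w6c.png

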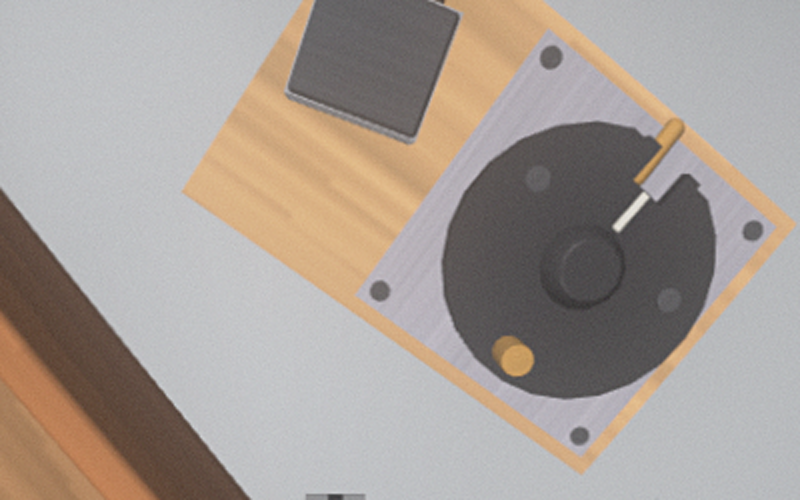

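The notch (full (486,85)) is just clockwise of the pin (482,72); a few degrees remain. I compute the exact amount.

```bash
cat > m.py <<'E'
from plan import *
def run(c,sc,off,boss,stud,line,nl,nr,pins,dz=0):
    f=lambda p,z: at(c,np.array(p)/sc+off,z)[:2]
    ang=lambda v: np.degrees(np.arctan2(v[1],v[0])).round(1)
    b=f(boss,.083-dz); s=f(stud,.089-dz); l=[f(p,.073-dz) for p in line]; n=(f(nl,.073-dz)+f(nr,.073-dz))/2
    print("boss",b,"stud",s,np.linalg.norm(s-b),"stud->boss",ang(b-s),"line",ang(l[1]-l[0]),ang(l[1]-b),"notch mid",ang(n-b),ang(n-s),np.linalg.norm(n-b),"stud->line",ang(l[1]-s))
    p=[f(q,.0595) for q in pins]; print("pin",ang(p[1]-p[0]),ang(p[1]-[.5225,-.119]),ang(p[1]-b))
E
python3 - <<'E'
from m import *
c=cam("wrist"); print(get_state()["position"])
run(c,2,[150,0],(593,266),(518,359),[(615,230),(645,195)],(658,143),(692,178),[(640,181),(677,125)])
E
```

```text
[ 0.42039376 -0.10722139  0.35369014]
boss [ 0.52311469 -0.11867569] stud [ 0.48351528 -0.13038041] 0.041293022017579985 stud->boss 16.5 line 17.3 15.4 notch mid 15.7 16.1 0.0470390324940455 stud->line 16.0
pin 24.9 19.5 19.4
```

{"api": "drive_tool", "payload": {
  "moves": [0.03, 0.002, 0, 0, 0, 0.36, 0.058, 0.003, 0, 0, 0, 0.72, 0.058, 0.003, 0, 0, 0, 1, 0.058, 0.003, 0, 0, 0, 1]
}}

```text
t: 10.65
position: [0.4785, -0.1043, 0.3534]
orientation: [0.745, 0.667, -0.0, -0.0]
ft_force: [0.4, 0.1, -0.6]
grip_width: -0.0001
grasp_force: 0.0
```

{"api": "drive_tool", "payload": {
  "moves": [0, 0, -0.03, 0, 0, 0.36, 0, 0, -0.06, 0, 0, 0.72, 0, 0, -0.09, 0, 0, 0.892, 0, 0, -0.1, 0, 0, 0.892, 0, 0, -0.1, 0, 0, 0.892]
}}

```text
t: 11.28
position: [0.4783, -0.1043, 0.2539]
orientation: [0.581, 0.814, -0.0, -0.0]
ft_force: [0.0, -0.3, 0.6]
grip_width: 0.0002
grasp_force: 0.0
```

{"api": "drive_tool", "payload": {
  "moves": [0.0003, -0.006, 0, 0, 0, 0, 0.0006, -0.0095, 0, 0, 0, 0, 0.0006, -0.0105, 0, 0, 0, 0, 0.0006, -0.0114, 0, 0, 0, 0, 0.0006, -0.0114, 0, 0, 0, 0, 0.0, 0.002, 0, 0, 0, 0, 0, 0.002, 0.05, 0, 0, -0.3, -0.04, 0.0, 0.1, 0, 0, -0.65]
}}

```text
t: 12.28
position: [0.4397, -0.1034, 0.3533]
orientation: [0.705, 0.709, -0.0, -0.001]
ft_force: [1.5, 0.3, 1.1]
grip_width: 0.0002
grasp_force: 0.0
```

{"api": "drive_tool", "payload": {
  "moves": [-0.018, 0, 0, 0, 0, -0.36, -0.018, 0, 0, 0, 0, -0.72, -0.018, 0, 0, 0, 0, -1, -0.018, 0, 0, 0, 0, -1]
}}

```text
t: 12.78
position: [0.4213, -0.1037, 0.3524]
orientation: [0.857, 0.515, -0.0, 0.0]
ft_force: [0.3, -0.9, -0.3]
grip_width: 0.0001
grasp_force: 0.0
```

```bash
python3 look.py w7; python3 -c "
import cv2; a=cv2.imread('pics/w7.png')[0:250,200:600]; cv2.imwrite('pics/w7c.png',cv2.resize(a,None,fx=2,fy=2,interpolation=cv2.INTER_CUBIC))"
```

```text
12.825 [ 0.42132869 -0.10373456  0.35243332] [ 0.07286196  0.32080922 -0.01707615]
boss 0.63 [636. 371.] [ 0.6139 -0.4043  0.083 ]
boss 0.61 [452. 156.] [ 0.5213 -0.1196  0.083 ]
stud 0.78 [417. 198.] [ 0.4859 -0.1339  0.089 ]
stud 0.75 [605. 396.] [ 0.5754 -0.4105  0.089 ]
notch 0.73 [489. 107.] [ 0.5642 -0.1037  0.067 ]
pin 0.82 [481. 108.] [ 0.5619 -0.1036  0.0595]
padlock 0.58 [356.  37.] [ 0.5001 -0.0153  0.056 ]
padlock 0.45 [449. 158.] [ 0.5262 -0.1296  0.056 ]
```

View pics/w7c.png

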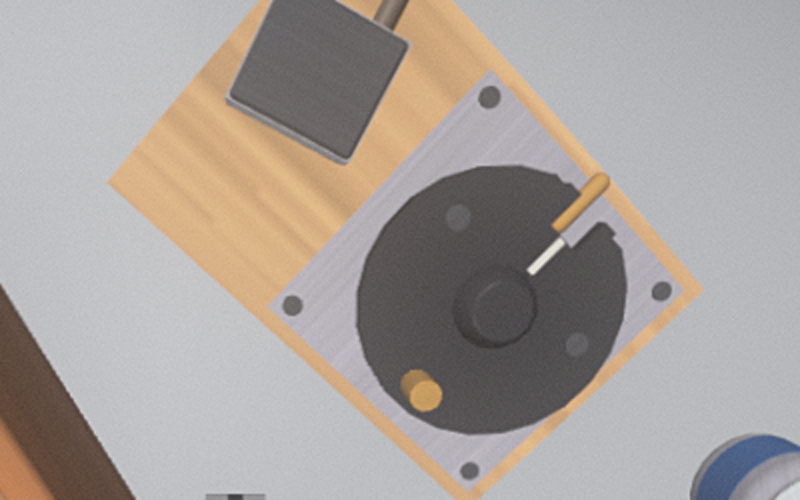

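```bash
python3 - <<'E'
from m import *
c=cam("wrist"); print(get_state()["position"])
run(c,2,[200,0],(504,308),(426,394),[(530,272),(563,240)],(575,190),(610,225),[(556,227),(600,181)])
# predicted corners of the slot/pin for a rose at angle a
for a in (17,19,21): 
  r=np.radians(a); e=np.array([np.cos(r),np.sin(r)]); n=np.array([-e[1],e[0]]); o=np.array([.5227,-.119])
  print(a,[((pix(c,np.append(o+e*x+n*y,.073))-[200,0])*2).round() for x,y in [(.034,.007),(.034,-.007),(.0495,.007),(.0495,-.007),(-.04,0)]])
E
```

```text
[ 0.42140396 -0.10417024  0.35246619]
boss [ 0.52235393 -0.11844238] stud [ 0.48409565 -0.13233095] 0.040701207639253424 stud->boss 20.0 line 19.0 17.2 notch mid 18.9 19.4 0.04787028469935571 stud->line 18.7
pin 21.1 19.7 19.1
17 [array([555., 225.]), array([578., 253.]), array([589., 194.]), array([611., 223.]), array([414., 377.])]
19 [array([553., 223.]), array([577., 250.]), array([585., 191.]), array([609., 219.]), array([416., 380.])]
21 [array([550., 221.]), array([575., 247.]), array([582., 188.]), array([607., 215.]), array([419., 382.])]
```

The rose is at about 19.2° and the pin at about 19.4°, so they line up. I go over the boss.

{"api": "drive_tool", "payload": {
  "moves": [0.05, -0.008, 0, 0, 0, 0, 0.101, -0.015, 0, 0, 0, 0, 0.101, -0.015, -0.03, 0, 0, 0, 0.101, -0.015, -0.06, 0, 0, 0, 0.101, -0.015, -0.085, 0, 0, 0, 0.101, -0.015, -0.09, 0, 0, 0, 0.101, -0.015, -0.09, 0, 0, 0]
}}

```text
t: 14.0
position: [0.5225, -0.1193, 0.263]
orientation: [0.857, 0.515, 0.0, 0.0]
ft_force: [0.6, -0.1, 0.5]
grip_width: 0.0003
grasp_force: 0.0
```

{"api": "drive_tool", "payload": {
  "moves": [0, 0, -0.004, 0, 0, 0, 0, 0, -0.006, 0, 0, 0, 0, 0, -0.008, 0, 0, 0, 0, 0, -0.01, 0, 0, 0, 0, 0, -0.01, 0, 0, 0]
}}

```text
t: 14.62
position: [0.5225, -0.1193, 0.253]
orientation: [0.857, 0.515, 0.0, 0.0]
ft_force: [-1.7, -1.2, 3.5]
grip_width: -0.0001
grasp_force: 1.9
```

Contact at about TCP z 0.254. I press on in small steps.

{"api": "drive_tool", "payload": {
  "moves": [0, 0, -0.001, 0, 0, 0, 0, 0, -0.002, 0, 0, 0, 0, 0, -0.003, 0, 0, 0, 0, 0, -0.004, 0, 0, 0, 0, 0, -0.005, 0, 0, 0, 0, 0, -0.005, 0, 0, 0]
}}

```text
t: 15.38
position: [0.5225, -0.1193, 0.248]
orientation: [0.857, 0.515, 0.0, 0.0]
ft_force: [0.0, 0.1, 5.2]
grip_width: -0.0
grasp_force: 2.6
```

{"api": "drive_tool", "payload": {
  "moves": [0, 0, -0.001, 0, 0, 0, 0, 0, -0.002, 0, 0, 0, 0, 0, -0.002, 0, 0, 0]
}}

```text
t: 15.75
position: [0.5225, -0.1192, 0.2461]
orientation: [0.857, 0.515, 0.0, 0.0]
ft_force: [-0.7, -0.4, 5.1]
grip_width: 0.0001
grasp_force: 2.7
```

{"api": "drive_tool", "payload": {
  "moves": [0, 0, -0.001, 0, 0, 0, 0, 0, -0.0015, 0, 0, 0, 0, 0, -0.0015, 0, 0, 0]
}}

```text
t: 16.12
position: [0.5225, -0.1193, 0.2454]
orientation: [0.857, 0.515, 0.0, 0.0]
ft_force: [-6.0, 1.9, 14.2]
grip_width: -0.0
grasp_force: 7.4
```

{"api": "drive_tool", "payload": {
  "moves": [0, 0, -0.0006, 0, 0, 0, 0, 0, -0.001, 0, 0, 0, 0, 0, -0.001, 0, 0, 0]
}}

```text
t: 16.5
position: [0.5226, -0.1193, 0.2453]
orientation: [0.857, 0.515, 0.0, 0.0]
ft_force: [-11.8, 2.1, 25.5]
grip_width: 0.0
grasp_force: 12.9
```

{"api": "drive_tool", "payload": {
  "moves": [0, 0, 0.004, 0, 0, 0, 0, 0, 0.04, 0, 0, 0, 0, 0, 0.1, 0, 0, 0, -0.05, 0.01, 0.11, 0, 0, 0, -0.1, 0.015, 0.11, 0, 0, 0, -0.1, 0.015, 0.11, 0, 0, 0]
}}

```text
t: 17.25
position: [0.4203, -0.1039, 0.3537]
orientation: [0.857, 0.515, 0.001, 0.001]
ft_force: [-0.8, 0.2, -0.1]
grip_width: -0.0001
grasp_force: 0.0
```

```bash
python3 look.py w8 0.011; python3 - <<'E'
from h import *
a=cv2.imread('pics/w8.png')[0:250,200:600]; cv2.imwrite('pics/w8c.png',cv2.resize(a,None,fx=2,fy=2,interpolation=cv2.INTER_CUBIC))
E
```

```text
17.3 [ 0.42149866 -0.10410895  0.35361097] [ 0.47703391 -0.45758358  0.13139489]
boss 0.72 [633. 371.] [ 0.6186 -0.4244  0.072 ]
boss 0.69 [444. 153.] [ 0.5202 -0.1198  0.072 ]
stud 0.9 [603. 392.] [ 0.5802 -0.4244  0.078 ]
stud 0.85 [409. 192.] [ 0.4841 -0.1328  0.078 ]
notch 0.68 [483. 105.] [ 0.5655 -0.1043  0.056 ]
pin 0.63 [484. 106.] [ 0.5643 -0.1043  0.0595]
padlock 0.89 [353.  38.] [ 0.4976 -0.0157  0.056 ]
```

View pics/w8c.png

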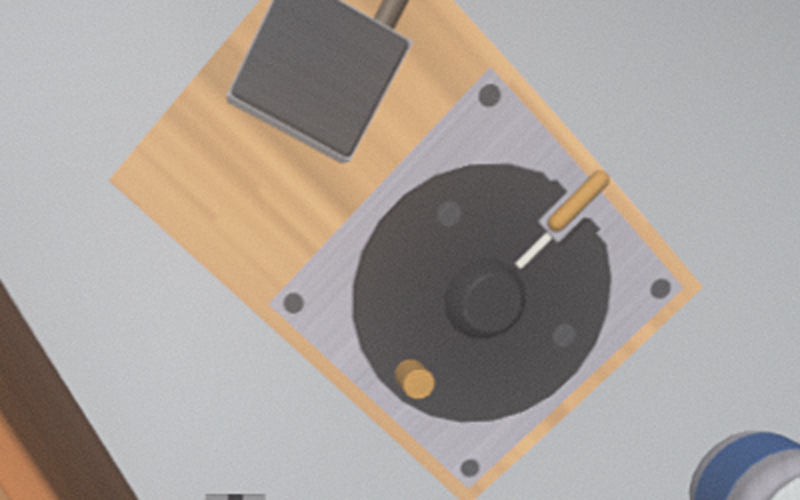

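The pin now lies inside the notch (crop (575,203)), the rose has dropped flat to a hard stop, and the padlock hasn't moved. The gripper is well clear, so I hand in.

```bash
python3 -c "
from cell import *
print(sign_off())"
```

```text
the job is handed in; nothing more can be done
None
```

I turned the rose until its notch faced the brass pin, pressed it down to a hard stop on the block, drew the arm back clear and handed the job in at about 17 s; the padlock and the rest were not touched, and no verdict came back.

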